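# Close the spice box, then lift only its outer lid

### The job

Stand the two spare spice pots upright in the two empty pockets of the green spice box, leaving the pots already in it alone; then take the nested pair of lids together by the white inner lid, set it down (not dropped) fully home on the box with the blue outer lid still on it, and let go. Then take the wooden handle and lift the blue outer lid alone straight up, leaving the white inner lid seated and undisturbed on the box, and finish while still holding the outer lid level and still in the air over the box, about 10 cm above the inner lid. Do not disturb the brass jigger, sugar jar or candle.

Things in the scene. Friction and masses are not known exactly. Their poses are not given: they have to be found in the camera images.
- spice_box: Green open box, fixed, 64 (x) by 192 (y) mm; origin: centre of underside. Outer ledge 22 mm up carries the inner lid's bottom edge; a wall inside it, 51 by 177 mm outside, tapers in to 44 by 170 mm at 34 mm. 4 pockets in a row along y, 42 mm apart, 38 mm square at the top, floor 5 mm up, 3 mm dividers up to 29 mm. Two hold pots, two are empty (white pad on the floor); which varies
- pocket0 (a point): Centre of the floor of pocket 0, 5 mm above the counter, at y = -63 mm in the box's frame
- pocket1 (a point): Centre of the floor of pocket 1, 5 mm above the counter, at y = -21 mm in the box's frame
- pocket2 (a point): Centre of the floor of pocket 2, 5 mm above the counter, at y = 21 mm in the box's frame
- pocket3 (a point): Centre of the floor of pocket 3, 5 mm above the counter, at y = 63 mm in the box's frame
- pot_a: Spice pot already in a pocket of the box (leave alone): amber glass with brass cap, round, 32 mm diameter, 58 mm tall, foot tapered to 25 mm, 90 g. Origin: centre of its underside. Standing in a pocket its top is 63 mm above the counter
- pot_b: Like pot_a: the other pot already in the box
- pot_c: Spare spice pot, same shape and size as pot_a, standing upright on the counter at the robot's right
- pot_d: The other spare spice pot, same shape, standing upright on the counter at the robot's right
- inner_lid: White hollow cover open below, on the counter at the robot's left: 62 (x) by 188 (y) by 49 mm tall, 3 mm walls, plus a 7 mm high steel deck 44 by 170 mm on top; 0.3 kg. Origin: centre of its bottom edge. Grip its long sides (62 mm) from above at mid-length, below the outer lid. Same either way round. Home: concentric and parallel with the box, origin 22 mm above the box's, 2.5 mm play a side
- outer_lid: Blue cap nested loosely on the inner lid's deck, 56 (x) by 182 (y) by 10 mm, 6 mm deep skirt, 2 mm play, 0.14 kg; lifts straight off. Origin: centre of skirt's bottom edge, 50 mm above the inner lid's origin when nested. Wooden fin handle on top, 14 mm thick (x), 50 mm long (y), from 10 to 34 mm above this origin
- jigger: Brass double-cone measure, 44 mm wide at most, 72 mm tall, bystander. Origin: centre of underside
- sugar_jar: White ceramic sugar jar with brass cap, 76 mm wide, 95 mm tall, bystander. Origin: centre of underside
- candle: Candle in a black tumbler with a pale paper band, 67 mm wide, 64 mm tall, bystander. Origin: centre of underside
There are look-alikes about, which are no part of the job. Of the things like the outer_lid, leave any that is purple; of the rest the smaller one is meant.

How it is judged:
By the outcome, as a careful person would: the job done as asked, in the order asked, and still so for the second after the job is handed in, while the arm keeps its last pose, push and grip.
It also fails if it takes over 72 s, if anything falls off the work surface, if the arm or the gripper's body presses on something with over 40 N, if the wrist force passes 120 N, or if a joint passes its speed limit or range.

### The arm

A 6-joint arm with a two-finger parallel gripper is mounted at the origin on the work surface. World frame = base frame: x ahead of the robot, y to its left, z up, the work surface at z = 0. Lengths are in m, angles in degrees, forces in N, time in s.
With the tool pointing down it reaches from about 0.275 to 0.775 m from the base axis. Payload 14.6 kg.
Tool frame: the origin (TCP) lies on the centre line of the jaws, within the pads' length; the fingertips stand 19 mm ahead of it and the grasp point (between the pads) is the TCP (env.finger_overhang is the distance from the TCP to the fingertips, in m); z points along the fingers, y is the line along which they close (so a half turn about z gives the same grasp; the last joint's range is limited). The gripper opens to 85 mm and grips with 20 to 120 N. Pads are 22 mm wide; open, the fingers measure 114 mm over their backs; the gripper's body (76 mm by 85 mm) begins 54 mm behind the grasp point. The pads swing forward as they close: fully open they stand 13 mm farther back than shut.
Start: joints at [63.352, 15.075, -2.767, 72.158, 0, 81.102], TCP at [0.16, 0.5, 0.215] pointing down, gripper open.
Joint ranges: [-151.79, 151.79], [-50.71, 97.33], [-67.44, 78.34], [-121.81, 120.89], [-77.56, 73.72], [-180, 180]. Speed limits (degrees/s): [108.29, 108.29, 147.25, 159.86, 180, 180].

### API

Orientations are given as a 3x3 rotation matrix whose columns are the frame's x, y, z axes.
In Python, from rig import readout, snapshot, get_calibration, env gives the robot as it stands.
- The arm moves only by the shell command python3 -m creep 'ROWS' [FORCE]. ROWS is JSON, one flat list of numbers, 7 for each row, row after row: the shift along the world's x, y, z in cm, then the turn, a rotation vector about the world's x, y, z in degrees, then the gripper's target within -1 to 1 (fully open at 1, half-way at 0, shut at -1). In form: [dx, dy, dz, rx, ry, rz, grip, dx, dy, dz, rx, ry, rz, grip, ...]. A call has exactly 5 rows; each row shifts and turns the commanded pose from where the row before left it; what a row does not reach is not made up. A row lasts 1/8 s, in which the tool goes at most 62.5 mm and 10.7 degrees, less where a joint would pass 70% of its speed; a pose out of reach is approached as far as the arm can. A call with a gripper value outside its range is refused whole. The fingers move at their own pace and stop on an object; FORCE is the grip in N (left out, the last holds). Time passes only in rows, so rows that do not move let the fingers close, or fill a call up. It gives the time, the measured TCP pose, the force, the opening and the grip force at its end, in the units of the state.
- readout.observe(): the state, without advancing time (a new reading comes with each control period).
- snapshot(name): name is "scene" or "top"; returns the picture (480x640x3 uint8, red, green, blue); there is no depth.
- get_calibration(name): a dict with "K" (3x3 intrinsics, pixels), "camera_from_world" (4x4, takes a point from world to camera coordinates). Camera axes: x right, y down, z forward; pixel columns grow to the right and rows downward; lengths in m; the calibration is good to about 2 mm. A picture is of the moment at which its call begins. get_calibration takes no time and is no camera call.
- env.hand_in(): hands the job in; it is judged then, once.
The state is a dict: "time_s": time; "joints": joint angles; "qd": joint speeds; "tau": joint torques, N m; "position": TCP position; "tool_rot": TCP orientation; "wrist_force": force on the tool from outside, world axes, zero at the start; "wrist_torque": the same for the moment, N m; "width": opening from 0.0 (shut) to 1.0 (fully open); "grip_force": force on a finger pad.
Only numpy, scipy, OpenCV 4.12 (cv2) and the standard library are available. Lean on these libraries where they do the work, as an engineer would, in place of code of your own. Each camera call takes 0.05 s, during which the arm holds its last target. There are 200 camera calls.

## Working session

There is one attempt and no reset: what is moved stays moved. The work goes in short steps, Python scripts to look and compute and a shell command to move; the robot and the scene stay as the last step left them, time stands still between calls to the robot, and variables do not carry over. Pictures are saved under pics/ and viewed, at most 10 in all, crops included, and the job is handed in when it is done.

```bash
ls; mkdir -p pics; python3 - <<'E'
from rig import readout,snapshot,get_calibration,env
import cv2,numpy as np
for n in("scene","top"):
    cv2.imwrite(f"pics/{n}0.png",snapshot(n)[:,:,::-1]); c=get_calibration(n); print(n,np.round(c["K"],1).tolist(),np.round(c["camera_from_world"],3).tolist())
o=readout.observe();print({k:np.round(v,3).tolist() for k,v in o.items()},env.finger_overhang)
E
```

```text
pics
scene [[500.9, 0.0, 317.8], [0.0, 500.9, 244.1], [0.0, 0.0, 1.0]] [[0.459, 0.888, 0.017, -0.337], [0.479, -0.232, -0.847, -0.158], [-0.748, 0.397, -0.532, 1.512], [0.0, 0.0, 0.0, 1.0]]
top [[528.8, 0.0, 318.7], [0.0, 528.8, 249.3], [0.0, 0.0, 1.0]] [[-0.051, -0.999, -0.004, 0.13], [-0.977, 0.051, -0.205, 0.479], [0.205, -0.007, -0.979, 1.51], [0.0, 0.0, 0.0, 1.0]]
{'time_s': 0.1, 'joints': [63.351, 15.097, -2.8, 72.157, 0.001, 81.104], 'qd': [0.03, -0.052, 0.089, -0.102, -0.041, 0.015], 'tau': [0.002, -63.857, 38.507, 0.01, -0.0, -0.0], 'position': [0.16, 0.5, 0.214], 'tool_rot': [[-0.952, 0.305, -0.0], [0.305, 0.952, -0.001], [0.0, -0.001, -1.0]], 'wrist_force': [0.202, 0.131, 0.584], 'wrist_torque': [0.02, -0.016, -0.02], 'grip_force': 0.0, 'width': 1.003} 0.019
```

View pics/scene0.png

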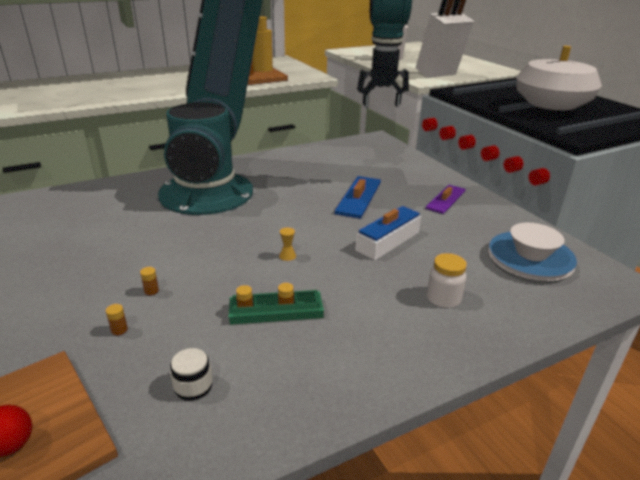

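View pics/top0.png

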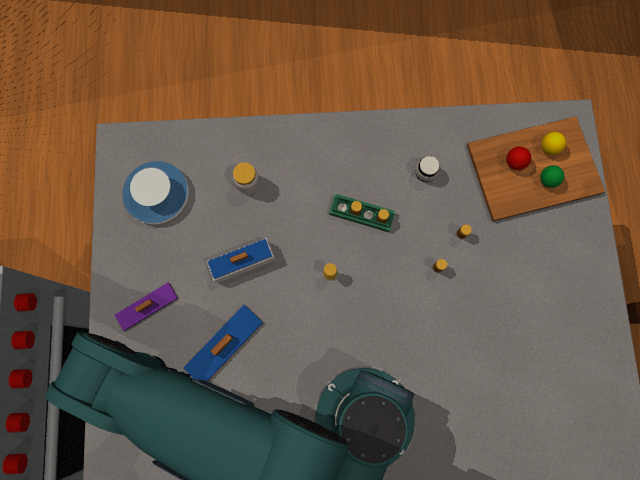

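Seen: the box is at top (362,212), with its empty pockets at (343,207) and (369,215). The spare pots are at (464,231) and (441,265). Outer-lid candidates in the top view:
- Purple at (146,305): excluded.
- Large blue at (224,343), lying flat on the counter.
- Smaller blue at (240,258), nested on the white inner lid: this is the one meant.

Next I'll confirm in enlarged crops.

```bash
python3 - <<'E'
import cv2
a=cv2.imread("pics/top0.png")[155:355,180:480]
cv2.imwrite("pics/topc.png",cv2.resize(a,None,fx=2.6667,fy=2.6667,interpolation=cv2.INTER_CUBIC))
a=cv2.imread("pics/scene0.png")[170:350,100:430]
cv2.imwrite("pics/scenec.png",cv2.resize(a,None,fx=2.4,fy=2.4,interpolation=cv2.INTER_CUBIC))
E
```

```text
(no output)
```

View pics/topc.png

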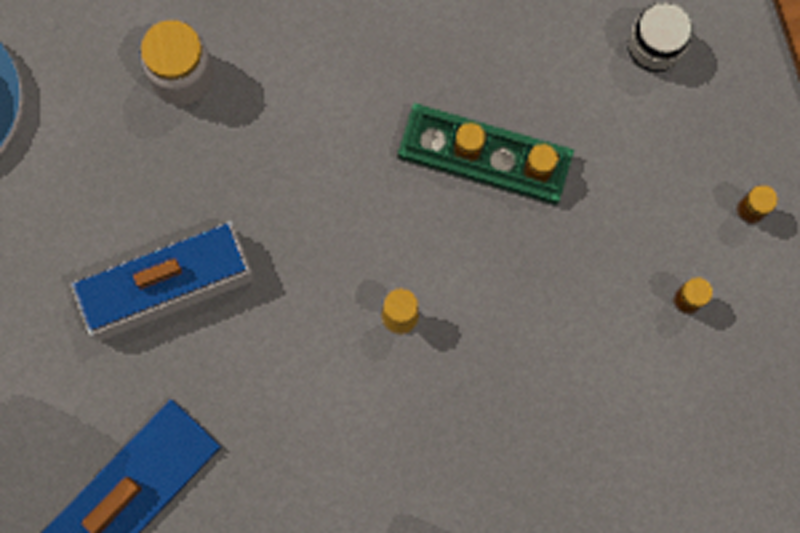

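View pics/scenec.png

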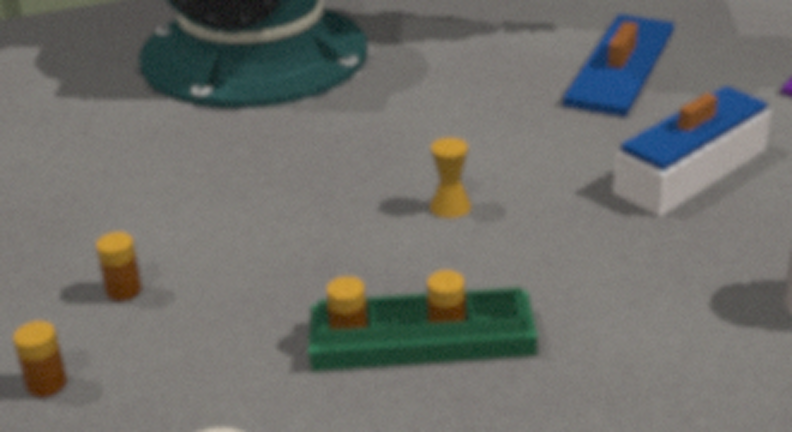

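Confirmed: the nested lid is the small blue one, handle at topc (157,271) and scenec (697,103). The empty pockets (white pads) are at topc (433,139) and (503,159). The spare pot caps are at topc (763,198) and (698,292), which match scenec (38,331) and (116,240).

```bash
cat > h.py <<'E'
import numpy as np,cv2
from rig import get_calibration
C={n:get_calibration(n) for n in("scene","top")}
P={n:np.array(c["K"])@np.array(c["camera_from_world"])[:3] for n,c in C.items()}
def tri(t,s):
    X=cv2.triangulatePoints(P["top"],P["scene"],np.array(t,float).reshape(2,1),np.array(s,float).reshape(2,1))[:,0];return X[:3]/X[3]
def plane(n,uv,z):
    H=P[n][:,[0,1,3]].copy();H[:,2]+=P[n][:,2]*z
    w=np.linalg.solve(H,np.append(uv,1.));return w[:2]/w[2]
def proj(n,X):
    w=P[n]@np.append(X,1.);return w[:2]/w[2]
tc=lambda u,v:((u+.5)/2.6667+179.5,(v+.5)/2.6667+154.5)
sc=lambda u,v:((u+.5)/2.4+99.5,(v+.5)/2.4+169.5)
E
python3 - <<'E'
from h import *
for n,t,s in [("potfar",(763,198),(38,331)),("potnear",(698,292),(116,240)),("boxA",(470,136),(446,280)),("boxB",(543,156),(346,287)),("handle",(157,269),(697,103)),
 ("ledgeFR",(574,150),(313,350)),("jig",(401,303),(449,147))]:
    X=tri(tc(*t),sc(*s)); print(n,X.round(4),(proj("scene",X)-sc(*s)).round(1),(proj("top",X)-tc(*t)).round(1))
print("padL,padR",plane("top",tc(433,139),.005),plane("top",tc(503,159),.005))
for n,z,pts in [("box",.022,[(417,105),(574,150),(558,200),(399,155)]),("lid",.06,[(73,288),(230,225),(248,268),(91,330)])]:
    q=np.array([plane("top",tc(*p),z) for p in pts]);print(n,q.round(3).tolist(),q.mean(0).round(4),np.linalg.norm(np.roll(q,-1,0)-q,axis=1).round(3))
I=cv2.imread("pics/top0.png");hsv=cv2.cvtColor(I,cv2.COLOR_BGR2HSV)
for nm,lo,hi,roi,z in [("blue",(100,150,60),(125,255,255),(190,230,290,290),.06),("green",(60,100,30),(90,255,255),(320,185,405,240),.02)]:
    m=cv2.inRange(hsv,lo,hi);k=np.zeros_like(m);x0,y0,x1,y1=roi;k[y0:y1,x0:x1]=m[y0:y1,x0:x1]
    p=np.argwhere(k)[:,::-1];w=np.array([plane("top",x,z) for x in p],np.float32)
    r=cv2.minAreaRect(w*1000);print(nm,len(p),r)
E
```

```text
potfar [ 0.5227 -0.3304  0.0564] [-1.1 -0.1] [-0.7 -0.1]
potnear [ 0.4211 -0.2487  0.0557] [-0.8 -0. ] [-0.5 -0.1]
boxA [ 0.6098 -0.0117  0.0604] [-0.4  0. ] [-0.2 -0.1]
boxB [ 0.5824 -0.0911  0.0608] [-0.4  0. ] [-0.3 -0.1]
handle [0.4718 0.3372 0.0813] [-0.  0.] [-0. -0.]
ledgeFR [ 0.5993 -0.1311  0.0202] [-1.4  0. ] [-0.8 -0.2]
jig [0.4232 0.0759 0.0694] [-0.3  0. ] [-0.2 -0.1]
padL,padR [0.62445338 0.02603   ] [ 0.59629492 -0.05320777]
box [[0.661, 0.043], [0.598, -0.133], [0.54, -0.11], [0.603, 0.067]] [ 0.6005 -0.0334] [0.187 0.062 0.188 0.063]
lid [[0.46, 0.433], [0.522, 0.259], [0.472, 0.241], [0.412, 0.413]] [0.4665 0.3363] [0.184 0.053 0.183 0.051]
blue 991 ((468.18902587890625, 337.45074462890625), (54.82239532470703, 177.51852416992188), 19.00247573852539)
green 830 ((600.2785034179688, -31.857513427734375), (190.11715698242188, 66.9087905883789), 69.97543334960938)
```

Measured heights agree with the text: caps about 56 and 61 mm, handle top about 81 mm. Box centre ≈ (0.6015, -0.0325), yaw -19.6°. Lid centre ≈ (0.468, 0.337), yaw +19.5°. Pockets 1 and 3 are empty. I'm setting out for the far pot with the jaws along the box's x axis.

```bash
python3 -m creep '[3.6,-5,0,0,0,-9.2,1, 3.6,-5,0,0,0,-9.2,1, 3.6,-5,0,0,0,-9.2,1, 3.6,-5,0,0,0,-9.2,1, 3.6,-5,0,0,0,-9.2,1]' 40
python3 -m creep '[3.6,-5,0,0,0,-9.2,1, 3.6,-5,0,0,0,-9.2,1, 3.6,-5,0,0,0,-9.2,1, 1,-6,0,0,0,-9.2,1, 1,-6,0,0,0,-9,1]'
python3 -m creep '[1,-6,0,0,0,0,1, 1,-6,0,0,0,0,1, 1,-6,0,0,0,0,1, 1,-6,0,0,0,0,1, 1,-6,0,0,0,0,1]'
```

```text
time_s: 0.72
position: [0.3407, 0.2483, 0.2148]
tool_rot: [[-0.438, 0.899, 0.0], [0.899, 0.438, 0.0], [0.0, 0.0, -1.0]]
wrist_force: [0.8, 0.6, 0.2]
width: 0.999
grip_force: 0.0
time_s: 1.35
position: [0.4681, -0.022, 0.2145]
tool_rot: [[0.34, 0.941, -0.0], [0.941, -0.34, 0.0], [-0.0, -0.0, -1.0]]
wrist_force: [0.9, 1.0, -0.4]
width: 1.002
grip_force: 0.0
time_s: 1.98
position: [0.5179, -0.322, 0.2145]
tool_rot: [[0.335, 0.942, -0.0], [0.942, -0.335, 0.0], [0.0, -0.0, -1.0]]
wrist_force: [0.4, 0.6, 0.9]
width: 1.0
grip_force: 0.0
```

```bash
python3 -m creep '[0.5,-0.8,-4,0,0,0,1, 0,0,-5,0,0,0,1, 0,0,-4,0,0,0,1, 0,0,-2.2,0,0,0,1, 0,0,-1,0,0,0,1]'
python3 -m creep '[0,0,0,0,0,0,-1, 0,0,0,0,0,0,-1, 0,0,0,0,0,0,-1, 0,0,0,0,0,0,-1, 0,0,0,0,0,0,-1]' 40
python3 -m creep '[0,0,1,0,0,0,-1, 0,0,2,0,0,0,-1, 0,0,3,0,0,0,-1, 0,0,2,0,0,0,-1, 0,0,0,0,0,0,-1]'
```

```text
time_s: 2.6
position: [0.5225, -0.3275, 0.0514]
tool_rot: [[0.335, 0.942, -0.002], [0.942, -0.335, 0.001], [0.001, -0.002, -1.0]]
wrist_force: [-0.4, 0.0, -0.4]
width: 1.003
grip_force: 0.0
time_s: 3.22
position: [0.5231, -0.328, 0.053]
tool_rot: [[0.335, 0.942, 0.0], [0.942, -0.335, -0.0], [-0.0, 0.0, -1.0]]
wrist_force: [1.1, 0.7, 1.1]
width: 0.0
grip_force: 0.0
time_s: 3.85
position: [0.5238, -0.3285, 0.1346]
tool_rot: [[0.335, 0.942, 0.002], [0.942, -0.335, -0.002], [-0.001, 0.003, -1.0]]
wrist_force: [0.7, 0.2, -0.7]
width: 0.007
grip_force: 0.0
```

The jaws closed fully on nothing, so I'll look.

```bash
python3 - <<'E'
from h import *
from rig import snapshot
a=snapshot("scene")[:,:,::-1];b=snapshot("top")[:,:,::-1]
for n in("scene","top"): print(n,proj(n,[.5235,-.3285,.134]),proj(n,[.523,-.331,.058]))
s=cv2.resize(a[120:370,60:260],None,fx=2,fy=2.,interpolation=cv2.INTER_CUBIC);t=cv2.resize(b[170:370,390:590],None,fx=2,fy=2.5,interpolation=cv2.INTER_CUBIC)
cv2.imwrite("pics/m1.png",np.hstack([s,t]))
E
```

```text
scene [107.17555773 274.49773524] [113.96425369 307.06184783]
top [471.77677022 221.94790739] [465.44825029 228.65152251]
```

View pics/m1.png

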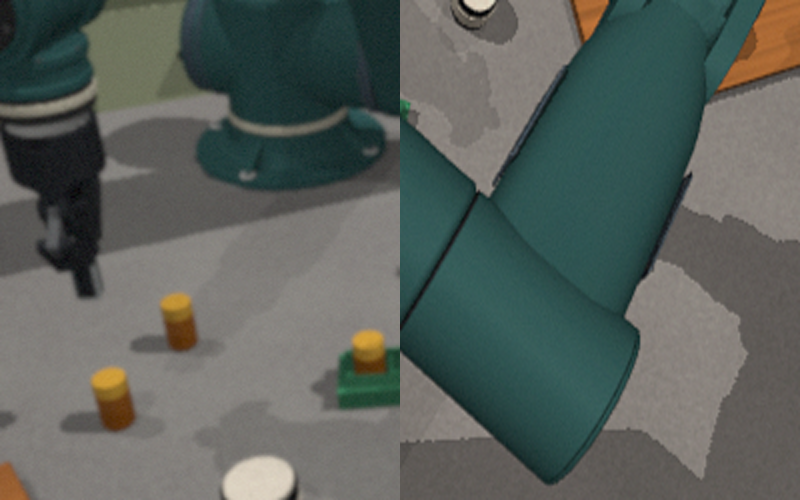

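```bash
python3 - <<'E'
from h import *
from rig import readout
o=readout.observe();print({k:np.round(v,3).tolist() for k,v in o.items()})
p=np.array([.16,.5,.215]);y=np.array([.305,.952,0])
for dz in(-.019,-.006,.03): print("start tips",dz,[proj("scene",p+s*.0425*y+[0,0,dz]).round(1).tolist() for s in(-1,1)])
q=o["position"]
for dz in(-.019,0,.02,.054): print("now",dz,proj("scene",q+[0,0,dz]).round(1))
I=cv2.imread("pics/scene0.png")[20:125,340:430];cv2.imwrite("pics/m2.png",cv2.resize(I,None,fx=5,fy=5,interpolation=cv2.INTER_CUBIC))
E
```

```text
{'time_s': 3.95, 'joints': [-39.649, 25.997, 1.298, 65.306, -0.0, 69.904], 'qd': [0.01, 0.608, -0.839, -0.147, -0.14, -0.012], 'tau': [0.044, -81.945, 38.571, 0.169, 0.001, -0.0], 'position': [0.523, -0.328, 0.133], 'tool_rot': [[0.335, 0.942, -0.0], [0.942, -0.335, 0.0], [0.0, -0.0, -1.0]], 'wrist_force': [-0.164, 0.533, 0.14], 'wrist_torque': [0.02, -0.037, -0.007], 'grip_force': 0.0, 'width': 0.003}
start tips -0.019 [[365.8, 122.5], [393.5, 121.4]]
start tips -0.006 [[366.1, 118.1], [393.9, 117.1]]
start tips 0.03 [[366.9, 106.0], [395.1, 105.0]]
now -0.019 [109.7 283.2]
now 0 [107.6 274.9]
now 0.02 [105.4 265.9]
now 0.054 [101.4 250.2]
```

View pics/m2.png

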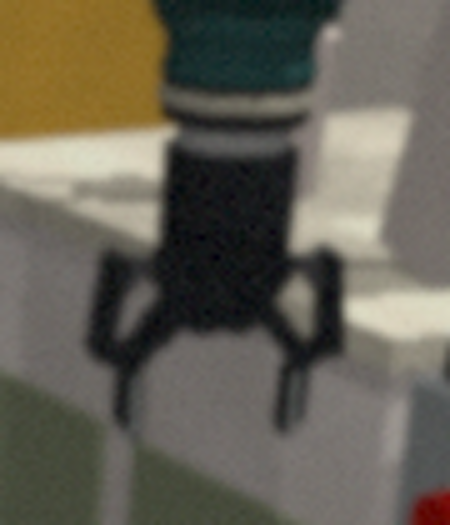

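The picture shows the pot untouched at scene (116,306). The shut fingertips at (103.5,267.5) sit about 15 px above where the reported pose puts them. The start picture shows the same, about 12 px. The base projects correctly, so the tool really stands about 35 mm higher than reported. I'll retry lower, opening first so the tips stay clear of the counter either way.

```bash
python3 -m creep '[0,0,0,0,0,0,1, 0,0,0,0,0,0,1, 0,0,0,0,0,0,1, 0,0,-2,0,0,0,1, 0,0,-3,0,0,0,1]'
python3 -m creep '[0,-0.2,-3,0,0,0,1, 0,0,-2,0,0,0,1, 0,0,-1,0,0,0,1, 0,0,-0.3,0,0,0,1, 0,0,0,0,0,0,1]'
python3 -m creep '[0,0,0,0,0,0,-0.6, 0,0,0,0,0,0,-1, 0,0,0,0,0,0,-1, 0,0,0,0,0,0,-1, 0,0,0,0,0,0,-1]' 40
```

```text
time_s: 4.58
position: [0.5235, -0.3284, 0.0827]
tool_rot: [[0.335, 0.942, 0.001], [0.942, -0.335, -0.001], [-0.001, 0.002, -1.0]]
wrist_force: [0.5, -0.5, 0.1]
width: 1.001
grip_force: 0.0
time_s: 5.2
position: [0.5233, -0.3302, 0.0203]
tool_rot: [[0.335, 0.942, 0.001], [0.942, -0.335, -0.001], [-0.0, 0.001, -1.0]]
wrist_force: [-0.4, 0.4, 1.1]
width: 1.0
grip_force: 0.0
time_s: 5.82
position: [0.5232, -0.3301, 0.0201]
tool_rot: [[0.335, 0.942, 0.0], [0.942, -0.335, -0.0], [-0.0, 0.0, -1.0]]
wrist_force: [-0.2, 1.0, 5.7]
width: 0.36
grip_force: 39.3
```

Gripped at width 0.36 (about 31 mm), so the height offset is confirmed. The pot stood on the counter at reported z = 0.020, so in the pocket that becomes 0.025.

```bash
python3 -m creep '[0,0,1,0,0,0,-1, 0,0,3,0,0,0,-1, 0,0,4,0,0,0,-1, 1.2,4.6,1,0,0,0,-1, 1.2,4.6,0,0,0,0,-1]'
python3 -m creep '[1.2,4.6,0,0,0,0,-1, 1.2,4.6,0,0,0,0,-1, 1.2,4.6,-1,0,0,0,-1, 1.1,4.8,-1,0,0,0,-1, 0,0,0,0,0,0,-1]'
python3 - <<'E'
from h import *
from rig import snapshot
a=snapshot("scene")[:,:,::-1]
cv2.imwrite("pics/s3full.png",a);cv2.imwrite("pics/m3.png",cv2.resize(a[200:340,210:340],None,fx=4.2,fy=4.2,interpolation=cv2.INTER_CUBIC))
b=snapshot("top")[:,:,::-1];cv2.imwrite("pics/t3full.png",b)
E
```

```text
time_s: 6.45
position: [0.5476, -0.2375, 0.1113]
tool_rot: [[0.336, 0.942, 0.002], [0.942, -0.336, -0.001], [-0.0, 0.002, -1.0]]
wrist_force: [-0.3, -0.3, -0.4]
width: 0.361
grip_force: 39.8
time_s: 7.08
position: [0.5939, -0.049, 0.0895]
tool_rot: [[0.331, 0.944, -0.001], [0.944, -0.331, 0.001], [0.0, -0.001, -1.0]]
wrist_force: [0.3, -0.4, 0.2]
width: 0.357
grip_force: 39.8
```

View pics/m3.png

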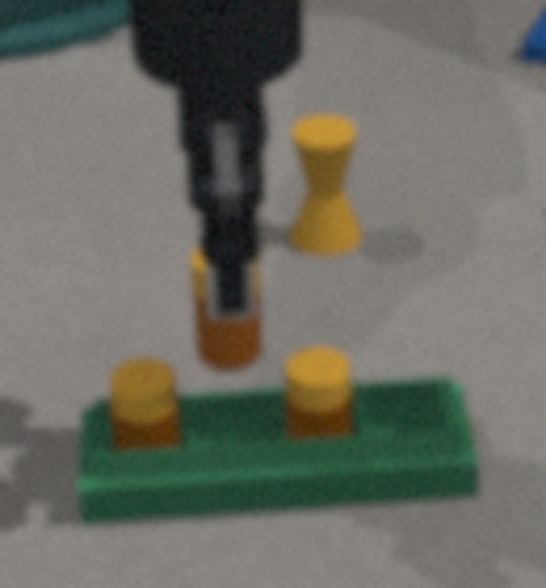

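```bash
python3 - <<'E'
from h import *
f=lambda u,v:((u+.5)/4.2+209.5,(v+.5)/4.2+199.5)
print("pot from image",plane("scene",f(229.5,361),.0695), "pred px crop",[(np.array(proj("scene",[.5939,-.049,z]))-[209.5,199.5])*4.2-.5 for z in(.0695,.1275)])
for n,p in(("A",(319,362)),("B",(143,373))): print(n,plane("scene",f(*p),.063))
from rig import readout;print(readout.observe()["position"])
E
```

```text
pot from image [ 0.60001395 -0.05294202] pred px crop [array([232.30444107, 351.95292965]), array([227.43341787, 251.71660568])]
A [ 0.61153862 -0.01146101]
B [ 0.58257448 -0.09057888]
[ 0.5940824  -0.05178438  0.09009886]
```

The picture shows the pot hanging upright at crop (229,361), midway between pots A (319,362) and B (143,373), so it is over pocket 1 to within about 2 mm. Lowering.

```bash
python3 -m creep '[0.15,0,-2,0,0,0,-1, 0,0,-1.5,0,0,0,-1, 0,0,-1,0,0,0,-1, 0,0,-0.8,0,0,0,-1, 0,0,0,0,0,0,-1]'
python3 -m creep '[0,0,-0.4,0,0,0,-1, 0,0,-0.3,0,0,0,-1, 0,0,-0.2,0,0,0,-1, 0,0,-0.2,0,0,0,-1, 0,0,0,0,0,0,-1]'
```

```text
time_s: 7.8
position: [0.5953, -0.0521, 0.0364]
tool_rot: [[0.335, 0.942, -0.001], [0.942, -0.335, 0.0], [-0.0, -0.001, -1.0]]
wrist_force: [0.3, -0.6, -1.1]
width: 0.358
grip_force: 39.8
time_s: 8.43
position: [0.5955, -0.052, 0.0257]
tool_rot: [[0.335, 0.942, -0.0], [0.942, -0.335, 0.0], [-0.0, -0.0, -1.0]]
wrist_force: [-0.2, -0.3, -0.6]
width: 0.358
grip_force: 39.8
```

```bash
python3 -m creep '[0,0,-0.05,0,0,0,-0.2, 0,0,0,0,0,0,0.2, 0,0,0,0,0,0,1, 0,0,0,0,0,0,1, 0,0,2,0,0,0,1]'
python3 -m creep '[0,0,4,0,0,0,1, 0,0,4,0,0,0,1, -3.5,-3.9,0,0,0,0,1, -3.5,-4,0,0,0,0,1, -3.5,-4,0,0,0,0,1]'
python3 -m creep '[-3.5,-4,0,0,0,0,1, -3.4,-3.8,0,0,0,0,1, 0,0,-3,0,0,0,1, 0,0,-3,0,0,0,1, 0,0,0,0,0,0,1]'
```

```text
time_s: 9.05
position: [0.5946, -0.0518, 0.0445]
tool_rot: [[0.335, 0.942, -0.002], [0.942, -0.335, 0.001], [-0.0, -0.002, -1.0]]
wrist_force: [-0.5, 1.0, 1.1]
width: 0.994
grip_force: 0.0
time_s: 9.68
position: [0.4895, -0.1719, 0.1254]
tool_rot: [[0.334, 0.943, 0.0], [0.943, -0.334, -0.0], [-0.0, 0.0, -1.0]]
wrist_force: [1.3, -1.0, -0.2]
width: 0.998
grip_force: 0.0
time_s: 10.3
position: [0.4205, -0.2483, 0.0641]
tool_rot: [[0.335, 0.942, -0.002], [0.942, -0.335, 0.002], [0.001, -0.003, -1.0]]
wrist_force: [-0.0, 0.5, 0.0]
width: 0.997
grip_force: 0.0
```

```bash
python3 -m creep '[0,0,-3,0,0,0,1, 0,0,-1.4,0,0,0,1, 0,0,0,0,0,0,1, 0,0,0,0,0,0,-0.6, 0,0,0,0,0,0,-1]' 40
python3 -m creep '[0,0,0,0,0,0,-1, 0,0,0,0,0,0,-1, 0,0,1,0,0,0,-1, 0,0,4,0,0,0,-1, 0,0,4,0,0,0,-1]'
python3 -m creep '[3.4,4.6,0,0,0,0,-1, 3.4,4.6,0,0,0,0,-1, 3.4,4.6,0,0,0,0,-1, 3.4,4.6,0,0,0,0,-1, 3.4,4.6,0,0,0,0,-1]'
python3 -m creep '[3.4,4.6,-1,0,0,0,-1, 0,0,-1,0,0,0,-1, 0,0,0,0,0,0,-1, 0,0,0,0,0,0,-1, 0,0,0,0,0,0,-1]'
```

```text
time_s: 10.92
position: [0.4221, -0.2494, 0.0222]
tool_rot: [[0.334, 0.942, 0.001], [0.942, -0.334, -0.001], [-0.001, 0.001, -1.0]]
wrist_force: [-0.2, 0.3, 1.0]
width: 0.603
grip_force: 0.0
time_s: 11.55
position: [0.4212, -0.2488, 0.1128]
tool_rot: [[0.335, 0.942, -0.0], [0.942, -0.335, 0.0], [0.0, -0.001, -1.0]]
wrist_force: [0.3, 0.1, -1.1]
width: 0.354
grip_force: 40.0
time_s: 12.18
position: [0.5924, -0.0172, 0.112]
tool_rot: [[0.335, 0.942, 0.0], [0.942, -0.335, -0.0], [-0.0, 0.0, -1.0]]
wrist_force: [0.3, -0.9, -2.2]
width: 0.359
grip_force: 40.0
time_s: 12.8
position: [0.6254, 0.0261, 0.0921]
tool_rot: [[0.336, 0.942, 0.001], [0.942, -0.336, -0.0], [0.0, 0.001, -1.0]]
wrist_force: [-1.2, 1.2, -1.6]
width: 0.354
grip_force: 40.1
```

```bash
python3 -m creep '[-0.1,0.1,-2,0,0,0,-1, 0,0,-1.6,0,0,0,-1, 0,0,-1,0,0,0,-1, 0,0,-0.8,0,0,0,-1, 0,0,0,0,0,0,-1]'
python3 -m creep '[0,0,-0.5,0,0,0,-1, 0,0,-0.3,0,0,0,-1, 0,0,-0.2,0,0,0,-1, 0,0,-0.15,0,0,0,-1, 0,0,0,0,0,0,-1]'
```

```text
time_s: 13.42
position: [0.6244, 0.028, 0.0369]
tool_rot: [[0.335, 0.942, -0.001], [0.942, -0.335, 0.0], [-0.0, -0.001, -1.0]]
wrist_force: [0.1, 0.3, -0.7]
width: 0.36
grip_force: 40.1
time_s: 14.05
position: [0.6249, 0.0281, 0.0268]
tool_rot: [[0.335, 0.942, 0.001], [0.942, -0.335, 0.0], [0.0, 0.001, -1.0]]
wrist_force: [-3.0, 0.7, 10.9]
width: 0.356
grip_force: 41.0
```

```bash
python3 -m creep '[0,0,0,0,0,0,-0.2, 0,0,0,0,0,0,0.2, 0,0,0,0,0,0,1, 0,0,0,0,0,0,1, 0,0,2,0,0,0,1]'
python3 -m creep '[0,0,5,0,0,0,1, 0,0,4,0,0,0,1, -3.5,3.5,0,0,0,10,-1, -3.5,3.4,0,0,0,10,-1, -3.5,3.3,0,0,0,10,-1]'
python3 - <<'E'
from h import *
from rig import snapshot,readout
a=snapshot("scene")[:,:,::-1];b=snapshot("top")[:,:,::-1]
cv2.imwrite("pics/s4.png",a);cv2.imwrite("pics/t4.png",b)
s=cv2.resize(a[250:340,215:340],None,fx=4,fy=4,interpolation=cv2.INTER_CUBIC);t=cv2.resize(b[180:245,320:410],None,fx=3.3,fy=360/65,interpolation=cv2.INTER_CUBIC)
t=cv2.resize(b[180:270,320:410],(360,360),interpolation=cv2.INTER_CUBIC)
cv2.imwrite("pics/m4.png",np.hstack([s[:,:430],t]))
# delta from m3: near finger tip at crop (231,318)
f=((231.5)/4.2+209.5,(318.5)/4.2+199.5)
p=np.array([.5941,-.0518,0])+.022*np.array([.942,-.335,0])
for z in np.arange(.08,.13,.01): print(z.round(3),(proj("scene",p+[0,0,z])-f).round(1))
E
```

```text
time_s: 14.68
position: [0.6236, 0.0281, 0.0448]
tool_rot: [[0.335, 0.942, -0.003], [0.942, -0.335, 0.0], [-0.001, -0.003, -1.0]]
wrist_force: [-1.0, 0.2, 0.1]
width: 0.996
grip_force: 0.0
time_s: 15.3
position: [0.5184, 0.1309, 0.1358]
tool_rot: [[-0.187, 0.982, 0.0], [0.982, 0.187, 0.0], [0.0, 0.0, -1.0]]
wrist_force: [0.4, 1.2, -0.1]
width: 0.375
grip_force: 0.0
0.08 [-0.7 10.9]
0.09 [-0.9  6.8]
0.1 [-1.1  2.6]
0.11 [-1.3 -1.6]
0.12 [-1.5 -5.8]
```

View pics/m4.png

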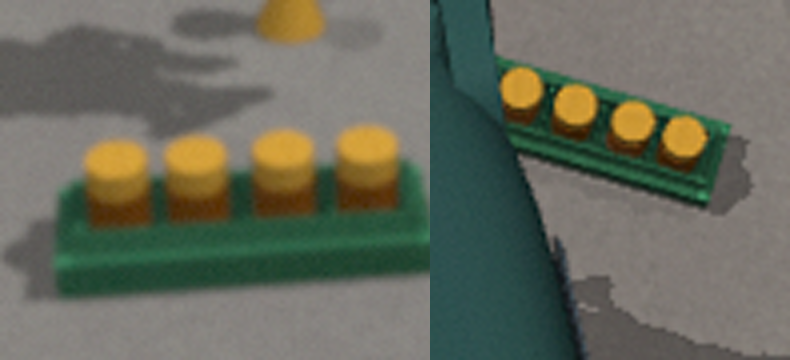

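All four pots stand upright at equal heights in the box. Next I'll touch the free counter with shut fingertips to fix the tool height.

```bash
python3 -m creep '[0,0,-3,0,0,0,-1, 0,0,-4,0,0,0,-1, 0,0,-4,0,0,0,-1, 0,0,-2,0,0,0,-1, 0,0,0,0,0,0,-1]'
python3 -m creep '[0,0,-0.5,0,0,0,-1, 0,0,-0.3,0,0,0,-1, 0,0,-0.2,0,0,0,-1, 0,0,-0.2,0,0,0,-1, 0,0,0,0,0,0,-1]'
```

```text
time_s: 16.02
position: [0.519, 0.1296, 0.0047]
tool_rot: [[-0.18, 0.984, -0.002], [0.984, 0.18, -0.0], [0.0, -0.002, -1.0]]
wrist_force: [-0.5, -0.4, 0.8]
width: 0.001
grip_force: 0.0
time_s: 16.65
position: [0.5195, 0.13, -0.0062]
tool_rot: [[-0.181, 0.983, -0.0], [0.983, 0.181, -0.0], [-0.0, -0.0, -1.0]]
wrist_force: [0.1, -0.4, -0.4]
width: 0.001
grip_force: 0.0
```

```bash
python3 -m creep '[0,0,-0.2,0,0,0,-1, 0,0,-0.2,0,0,0,-1, 0,0,-0.2,0,0,0,-1, 0,0,0,0,0,0,-1, 0,0,0,0,0,0,-1]'
python3 -m creep '[0,0,-0.1,0,0,0,-1, 0,0,-0.1,0,0,0,-1, 0,0,0,0,0,0,-1, 0,0,0,0,0,0,-1, 0,0,0,0,0,0,-1]'
```

```text
time_s: 17.27
position: [0.5196, 0.13, -0.0122]
tool_rot: [[-0.181, 0.983, 0.0], [0.983, 0.181, -0.0], [-0.0, 0.0, -1.0]]
wrist_force: [0.1, 0.7, -0.5]
width: 0.002
grip_force: 0.0
time_s: 17.9
position: [0.5196, 0.13, -0.0142]
tool_rot: [[-0.181, 0.983, 0.0], [0.983, 0.181, 0.0], [0.0, 0.0, -1.0]]
wrist_force: [-0.5, 0.1, -0.6]
width: -0.005
grip_force: 0.0
```

```bash
python3 -m creep '[0,0,-0.1,0,0,0,-1, 0,0,-0.1,0,0,0,-1, 0,0,0,0,0,0,-1, 0,0,0,0,0,0,-1, 0,0,0,0,0,0,-1]'
python3 -m creep '[0,0,-0.1,0,0,0,-1, 0,0,0,0,0,0,-1, 0,0,-0.05,0,0,0,-1, 0,0,0,0,0,0,-1, 0,0,0,0,0,0,-1]'
```

```text
time_s: 18.52
position: [0.5196, 0.13, -0.0162]
tool_rot: [[-0.181, 0.983, 0.0], [0.983, 0.181, -0.0], [-0.0, 0.0, -1.0]]
wrist_force: [-0.7, 0.8, -1.4]
width: 0.002
grip_force: 0.0
time_s: 19.15
position: [0.5197, 0.13, -0.0166]
tool_rot: [[-0.181, 0.983, 0.001], [0.983, 0.181, -0.0], [-0.0, 0.001, -1.0]]
wrist_force: [-6.8, -0.5, 23.3]
width: 0.003
grip_force: 11.9
```

Contact at reported z = -0.0164, so real TCP height = reported + 35 mm. The lid grasp then goes at reported z ≈ 0 (body at 89 mm, handle top at 84 mm). Moving to the lid.

```bash
python3 -m creep '[0,0,2,0,0,0,-1, 0,0,5,0,0,0,1, 0,0,5.5,0,0,0,1, -1.3,5.2,2,0,0,3,1, -1.3,5.2,0,0,0,3,1]'
python3 -m creep '[-1.3,5.2,0,0,0,3,1, -1.3,5.1,0,0,0,0,1, 0,0,-2,0,0,0,1, 0,0,-2,0,0,0,1, 0,0,0,0,0,0,1]'
```

```text
time_s: 19.77
position: [0.4944, 0.2352, 0.1292]
tool_rot: [[-0.283, 0.959, 0.003], [0.959, 0.283, 0.001], [0.0, 0.004, -1.0]]
wrist_force: [-0.0, 0.5, -1.8]
width: 0.847
grip_force: 0.0
time_s: 20.4
position: [0.4667, 0.3367, 0.0862]
tool_rot: [[-0.333, 0.943, -0.002], [0.943, 0.333, -0.001], [-0.0, -0.002, -1.0]]
wrist_force: [-0.4, -0.4, 0.1]
width: 1.0
grip_force: 0.0
```

```bash
python3 - <<'E'
from h import *
from rig import snapshot,readout
o=readout.observe();print(o["position"].round(4) if hasattr(o["position"],"round") else o["position"])
a=snapshot("scene")[:,:,::-1]
s=cv2.resize(a[120:270,320:460],None,fx=4,fy=4,interpolation=cv2.INTER_CUBIC);cv2.imwrite("pics/m5.png",s)
E
```

```text
[0.4667 0.3367 0.0862]
```

View pics/m5.png

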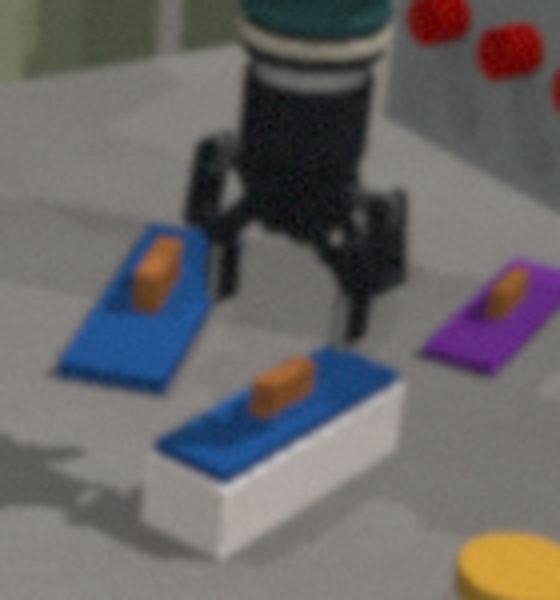

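The gripper stands square over the nested lid: tips at crop (228,295) and (357,340), straddling the handle at (284,385). Nothing is in the fingers' way. Descending and gripping at 60 N.

```bash
python3 -m creep '[0.2,0,-3,0,0,0,1, 0,0,-3,0,0,0,1, 0,0,-1.6,0,0,0,1, 0,0,-0.7,0,0,0,1, 0,0,-0.3,0,0,0,1]'
python3 -m creep '[0,0,0,0,0,0,1, 0,0,0,0,0,0,0.6, 0,0,0,0,0,0,0, 0,0,0,0,0,0,-1, 0,0,0,0,0,0,-1]' 60
```

```text
time_s: 21.08
position: [0.4701, 0.3372, 0.0019]
tool_rot: [[-0.333, 0.943, 0.001], [0.943, 0.333, 0.0], [0.0, 0.001, -1.0]]
wrist_force: [0.1, -0.8, -0.3]
width: 0.998
grip_force: 0.0
time_s: 21.7
position: [0.47, 0.3372, 0.0021]
tool_rot: [[-0.333, 0.943, 0.001], [0.943, 0.333, 0.001], [0.0, 0.001, -1.0]]
wrist_force: [-1.8, -0.6, 8.0]
width: 0.713
grip_force: 65.6
```

Gripped (width 0.713 ≈ 61 mm). Lifting and carrying both lids over the box.

```bash
python3 -m creep '[0,0,0,0,0,0,-1, 0,0,0.7,0,0,0,-1, 0,0,1.5,0,0,0,-1, 0,0,2,0,0,0,-1, 0,0,2.5,0,0,0,-1]'
python3 -m creep '[0,0,2.5,0,0,0,-1, 0,0,2,0,0,0,-1, 0,0,1,0,0,0,-1, 0.5,-1.4,0,0,0,-2,-1, 1,-2.8,0,0,0,-3.6,-1]'
python3 -m creep '[1.5,-4.2,0,0,0,-4.5,-1, 1.5,-4.2,0,0,0,-4.5,-1, 1.5,-4.2,0,0,0,-4.5,-1, 1.5,-4.2,0,0,0,-4.5,-1, 1.5,-4.2,0,0,0,-4.5,-1]'
python3 -m creep '[1.5,-4.2,0,0,0,-4.5,-1, 1.3,-3.6,0,0,0,-3.5,-1, 0.9,-2.5,0,0,0,-3,-1, 0.45,-1.4,0,0,0,0,-1, 0,0,0,0,0,0,-1]'
```

```text
time_s: 22.32
position: [0.4693, 0.3369, 0.0695]
tool_rot: [[-0.333, 0.943, -0.0], [0.943, 0.333, -0.0], [-0.0, -0.0, -1.0]]
wrist_force: [0.3, -0.1, -4.0]
width: 0.711
grip_force: 66.3
time_s: 22.95
position: [0.4843, 0.2943, 0.1227]
tool_rot: [[-0.238, 0.971, -0.001], [0.971, 0.238, -0.0], [-0.0, -0.001, -1.0]]
wrist_force: [0.8, 0.4, -4.4]
width: 0.716
grip_force: 66.3
time_s: 23.58
position: [0.5594, 0.0827, 0.1225]
tool_rot: [[0.155, 0.988, -0.001], [0.988, -0.155, -0.0], [-0.0, -0.001, -1.0]]
wrist_force: [1.1, 0.3, -3.9]
width: 0.717
grip_force: 66.4
time_s: 24.2
position: [0.6007, -0.0327, 0.1227]
tool_rot: [[0.337, 0.942, -0.001], [0.942, -0.337, 0.0], [-0.0, -0.001, -1.0]]
wrist_force: [-1.3, 0.4, -3.8]
width: 0.711
grip_force: 66.3
```

```bash
python3 -m creep '[0,0,-1.5,0,0,0,-1, 0,0,-1.7,0,0,0,-1, 0,0,-1,0,0,0,-1, 0,0,0,0,0,0,-1, 0,0,0,0,0,0,-1]'
python3 - <<'E'
from h import *
from rig import snapshot,readout
print(readout.observe()["position"])
a=snapshot("scene")[:,:,::-1];b=snapshot("top")[:,:,::-1];cv2.imwrite("pics/s6.png",a);cv2.imwrite("pics/t6.png",b)
s=cv2.resize(a[230:345,210:340],None,fx=5,fy=5,interpolation=cv2.INTER_CUBIC);cv2.imwrite("pics/m6.png",s)
E
```

```text
time_s: 24.82
position: [0.6013, -0.0318, 0.0817]
tool_rot: [[0.336, 0.942, 0.001], [0.942, -0.336, -0.0], [0.0, 0.001, -1.0]]
wrist_force: [-1.2, 0.3, -3.8]
width: 0.711
grip_force: 66.1
[ 0.60125514 -0.03178316  0.08167807]
```

View pics/m6.png

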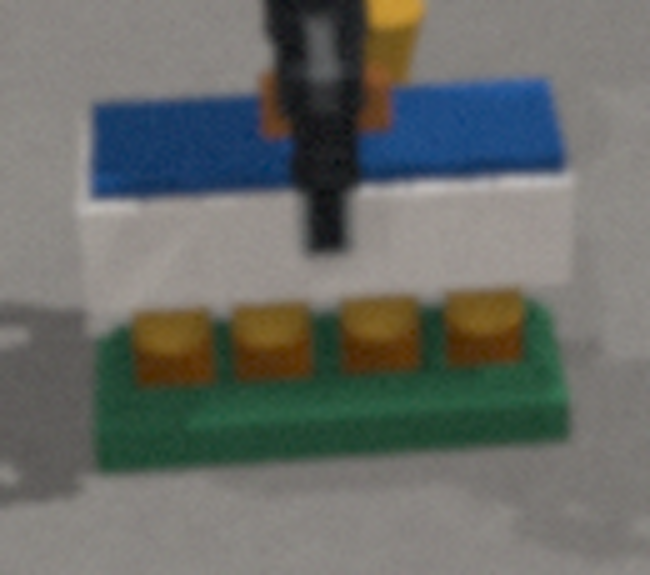

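```bash
python3 - <<'E'
from h import *
f=lambda u,v:((u+.5)/5+209.5,(v+.5)/5+229.5)
def rep(n,l,r,z,hx):
    L,R=plane("scene",f(*l),z),plane("scene",f(*r),z);d=R-L;y=d/np.linalg.norm(d);x=np.array([y[1],-y[0]])
    print(n,"len",np.linalg.norm(d).round(4),"yaw",np.degrees(np.arctan2(-y[0],y[1])).round(2),"centre",((L+R)/2-hx*x).round(4))
rep("lidbot",(90,334),(570,283),.0796,.031)
rep("lidtop",(81,208),(575,177),.1286,.031)
rep("boxbot",(100,470),(567,440),0,.032)
# predicted outlines in crop px for a box hypothesis
th=np.radians(-19.6);R=np.array([[np.cos(th),-np.sin(th)],[np.sin(th),np.cos(th)]])
def pc(c,o,z): return ((proj("scene",[*(np.array(c)+R@o),z])-[209.5,229.5])*5-.5).round(0)
print("box pred",[pc((.6015,-.0322),(.032,s*.096),z).tolist() for z in(0,.022) for s in(-1,1)])
print("lid pred",[pc((.6013,-.0318),(.031,s*.094),z).tolist() for z in(.0796,.1286) for s in(-1,1)])
print("caps pred",[pc((.6015,-.0322),(0,y),.063).tolist() for y in(-.063,-.021,.021,.063)])
E
```

```text
lidbot len 0.1874 yaw -16.13 centre [ 0.6102 -0.0348]
lidtop len 0.188 yaw -19.66 centre [ 0.6032 -0.0296]
boxbot len 0.1899 yaw -20.64 centre [ 0.6039 -0.0311]
box pred [[94.0, 470.0], [565.0, 434.0], [90.0, 428.0], [566.0, 393.0]]
lid pred [[84.0, 311.0], [565.0, 278.0], [74.0, 207.0], [568.0, 176.0]]
caps pred [[166.0, 292.0], [271.0, 285.0], [375.0, 278.0], [477.0, 271.0]]
```

The lid is level and in line with the box. Against the predicted outlines, the lid is about +3 crop px along the length and the box about +3 px in x, so I'm correcting about 1 mm each and lowering.

```bash
python3 -m creep '[0.05,-0.12,-1,0,0,0,-1, 0,0,-1.2,0,0,0,-1, 0,0,-1.2,0,0,0,-1, 0,0,-0.7,0,0,0,-1, 0,0,0,0,0,0,-1]'
python3 -m creep '[0,0,-0.3,0,0,0,-1, 0,0,-0.3,0,0,0,-1, 0,0,-0.3,0,0,0,-1, 0,0,-0.2,0,0,0,-1, 0,0,0,0,0,0,-1]'
```

```text
time_s: 25.55
position: [0.6012, -0.0331, 0.0396]
tool_rot: [[0.336, 0.942, -0.001], [0.942, -0.336, 0.0], [-0.0, -0.001, -1.0]]
wrist_force: [0.3, -0.1, -2.3]
width: 0.713
grip_force: 66.3
time_s: 26.18
position: [0.6015, -0.0332, 0.0291]
tool_rot: [[0.336, 0.942, -0.0], [0.942, -0.336, 0.0], [-0.0, -0.0, -1.0]]
wrist_force: [0.5, -1.1, -3.9]
width: 0.711
grip_force: 66.3
```

Entering freely, no lateral force. The last 5 mm go slowly.

```bash
python3 -m creep '[0,0,-0.15,0,0,0,-1, 0,0,-0.15,0,0,0,-1, 0,0,-0.1,0,0,0,-1, 0,0,0,0,0,0,-1, 0,0,0,0,0,0,-1]'
python3 -m creep '[0,0,-0.1,0,0,0,-1, 0,0,0,0,0,0,-1, 0,0,0,0,0,0,-1, 0,0,0,0,0,0,-1, 0,0,0,0,0,0,-1]'
```

```text
time_s: 26.8
position: [0.6016, -0.0332, 0.0253]
tool_rot: [[0.336, 0.942, 0.0], [0.942, -0.336, 0.0], [0.0, 0.0, -1.0]]
wrist_force: [-0.3, -0.4, -3.5]
width: 0.714
grip_force: 66.3
time_s: 27.42
position: [0.6016, -0.0332, 0.0243]
tool_rot: [[0.336, 0.942, -0.0], [0.942, -0.336, -0.0], [-0.0, 0.0, -1.0]]
wrist_force: [0.3, 0.9, -3.7]
width: 0.716
grip_force: 66.5
```

```bash
python3 -m creep '[0,0,-0.05,0,0,0,-1, 0,0,0,0,0,0,-1, 0,0,-0.05,0,0,0,-1, 0,0,0,0,0,0,-1, 0,0,0,0,0,0,-1]'
python3 -m creep '[0,0,-0.05,0,0,0,-1, 0,0,0,0,0,0,-1, 0,0,0,0,0,0,-1, 0,0,0,0,0,0,-1, 0,0,0,0,0,0,-1]'
```

```text
time_s: 28.05
position: [0.6016, -0.0332, 0.0241]
tool_rot: [[0.336, 0.942, 0.001], [0.942, -0.336, -0.0], [0.0, 0.001, -1.0]]
wrist_force: [-6.6, 0.0, 13.3]
width: 0.714
grip_force: 68.3
time_s: 28.68
position: [0.6016, -0.0332, 0.0241]
tool_rot: [[0.336, 0.942, 0.001], [0.942, -0.336, -0.0], [0.0, 0.001, -1.0]]
wrist_force: [-8.6, 1.1, 20.8]
width: 0.717
grip_force: 69.2
```

Contact exactly at the home height (reported 0.0241), 22 mm above the pick height, so it is fully seated. Releasing and rising to the handle.

```bash
python3 -m creep '[0,0,0.1,0,0,0,-1, 0,0,0,0,0,0,0.6, 0,0,0,0,0,0,1, 0,0,0,0,0,0,1, 0,0,0,0,0,0,1]'
python3 -m creep '[0,0,0.8,0,0,0,1, 0,0,1.4,0,0,0,1, 0,0,1.4,0,0,0,1, 0,0,0.85,0,0,0,1, 0,0,0,0,0,0,1]'
python3 - <<'E'
from h import *
from rig import snapshot
a=snapshot("scene")[:,:,::-1];cv2.imwrite("pics/s7.png",a)
h=cv2.cvtColor(a,cv2.COLOR_BGR2HSV)
def rect(lo,hi):
    m=cv2.inRange(h,lo,hi);k=np.zeros_like(m);k[240:345,210:345]=m[240:345,210:345]
    p=np.argwhere(k)[:,::-1];return len(p),p.min(0),p.max(0),[p[np.argmin(p@d)].tolist() for d in np.array([[1,1],[-1,1],[1,-1],[-1,-1]])]
print("blue TL,TR,BL,BR",rect((100,120,50),(125,255,255)));print("green",rect((55,80,30),(90,255,255)))
th=np.radians(-19.6);R=np.array([[np.cos(th),-np.sin(th)],[np.sin(th),np.cos(th)]])
pc=lambda o,z:proj("scene",[*(np.array((.6016,-.0332))+R@o),z]).round(1).tolist()
print("blue pred",[pc((x,y),.082) for x in(-.028,.028) for y in(-.091,.091)])
print("green pred",[pc((.032,y),z) for z in(.022,0) for y in(-.096,.096)])
print("white bottom pred",[pc((.031,y),.022) for y in(-.094,.094)])
E
```

```text
time_s: 29.3
position: [0.6016, -0.0332, 0.0237]
tool_rot: [[0.336, 0.942, 0.0], [0.942, -0.336, -0.0], [0.0, 0.0, -1.0]]
wrist_force: [0.2, 0.2, -0.7]
width: 1.0
grip_force: 0.0
time_s: 29.92
position: [0.602, -0.0333, 0.0691]
tool_rot: [[0.336, 0.942, 0.001], [0.942, -0.336, -0.0], [0.0, 0.001, -1.0]]
wrist_force: [0.1, 0.1, -0.3]
width: 1.0
grip_force: 0.0
blue TL,TR,BL,BR (1291, array([231, 270]), array([320, 293]), [[231, 276], [317, 270], [231, 293], [320, 287]])
green (631, array([229, 310]), array([322, 323]), [[230, 317], [322, 310], [230, 322], [322, 316]])
blue pred [[227.7, 273.3], [316.6, 267.6], [227.3, 290.0], [320.3, 283.6]]
green pred [[227.1, 315.4], [322.4, 308.3], [228.0, 323.8], [322.2, 316.6]]
white bottom pred [[228.1, 315.0], [321.4, 308.1]]
```

The blue and green outlines match the seated prediction within about 2 px at both ends, so the lid is level. Now gripping the handle.

```bash
python3 -m creep '[0,0,0,0,0,0,0.2, 0,0,0,0,0,0,-0.3, 0,0,0,0,0,0,-0.5, 0,0,0,0,0,0,-0.6, 0,0,0,0,0,0,-0.7]' 30
python3 -m creep '[0,0,0,0,0,0,-0.8, 0,0,0,0,0,0,-1, 0,0,0,0,0,0,-1, 0,0,0,0,0,0,-1, 0,0,0,0,0,0,-1]'
```

```text
time_s: 30.6
position: [0.6016, -0.0332, 0.0683]
tool_rot: [[0.336, 0.942, -0.0], [0.942, -0.336, -0.0], [-0.0, -0.0, -1.0]]
wrist_force: [0.8, -0.6, 0.4]
width: 0.161
grip_force: 28.1
time_s: 31.22
position: [0.6016, -0.0332, 0.0683]
tool_rot: [[0.336, 0.942, 0.0], [0.942, -0.336, 0.0], [0.0, 0.0, -1.0]]
wrist_force: [0.6, -0.5, 0.7]
width: 0.157
grip_force: 29.3
```

```bash
python3 -m creep '[0,0,0.2,0,0,0,-1, 0,0,0.4,0,0,0,-1, 0,0,0.6,0,0,0,-1, 0,0,0.8,0,0,0,-1, 0,0,1.2,0,0,0,-1]' 40
python3 -m creep '[0,0,1.5,0,0,0,-1, 0,0,1.7,0,0,0,-1, 0,0,1.7,0,0,0,-1, 0,0,1.3,0,0,0,-1, 0,0,0.6,0,0,0,-1]'
python3 -m creep '[0,0,0,0,0,0,-1, 0,0,0,0,0,0,-1, 0,0,0,0,0,0,-1, 0,0,0,0,0,0,-1, 0,0,0,0,0,0,-1]'
python3 - <<'E'
from h import *
from rig import snapshot
a=snapshot("scene")[:,:,::-1];cv2.imwrite("pics/s8.png",a)
h=cv2.cvtColor(a,cv2.COLOR_BGR2HSV)
def rect(lo,hi,y0,y1):
    m=cv2.inRange(h,lo,hi);k=np.zeros_like(m);k[y0:y1,200:345]=m[y0:y1,200:345]
    p=np.argwhere(k)[:,::-1];return len(p),[p[np.argmin(p@d)].tolist() for d in np.array([[1,1],[-1,1],[1,-1],[-1,-1]])]
print("blue",rect((100,120,50),(125,255,255),190,300));print("green",rect((55,80,30),(90,255,255),290,345))
th=np.radians(-19.6);R=np.array([[np.cos(th),-np.sin(th)],[np.sin(th),np.cos(th)]])
pc=lambda o,z:proj("scene",[*(np.array((.6016,-.0332))+R@o),z]).round(1).tolist()
print("blue pred",[pc((x,y),.182) for x in(-.028,.028) for y in(-.091,.091)], [pc((.028,y),.172) for y in(-.091,.091)])
w=cv2.inRange(h,(0,0,140),(180,60,255));print("white at col 250,300 rows",[(np.where(w[255:325,c])[0][[0,-1]]+255).tolist() for c in(250,300)])
print("white face pred",[[proj("scene",[*(np.array((.6016,-.0332))+R@(.031,y)),z]).round(1).tolist() for z in(.071,.022)] for y in(-.05,.05)])
E
```

```text
time_s: 31.85
position: [0.6015, -0.0332, 0.101]
tool_rot: [[0.336, 0.942, -0.0], [0.942, -0.336, 0.0], [-0.0, -0.0, -1.0]]
wrist_force: [0.3, -0.1, -0.8]
width: 0.151
grip_force: 40.6
time_s: 32.48
position: [0.6018, -0.0332, 0.1693]
tool_rot: [[0.336, 0.942, 0.001], [0.942, -0.336, -0.0], [0.0, 0.001, -1.0]]
wrist_force: [-0.2, 0.2, -0.7]
width: 0.156
grip_force: 40.6
time_s: 33.1
position: [0.6015, -0.0332, 0.1682]
tool_rot: [[0.336, 0.942, -0.0], [0.942, -0.336, 0.0], [-0.0, -0.0, -1.0]]
wrist_force: [-0.1, 0.1, -1.2]
width: 0.151
grip_force: 40.6
blue (1523, [[227, 233], [344, 196], [227, 250], [321, 244]])
green (626, [[229, 317], [322, 311], [230, 322], [322, 316]])
blue pred [[223.7, 230.9], [317.4, 225.9], [223.0, 246.4], [321.4, 240.7]] [[223.4, 250.9], [321.3, 245.2]]
white at col 250,300 rows [[272, 313], [273, 309]]
white face pred [[[249.0, 293.9], [250.3, 313.3]], [[299.9, 290.4], [300.0, 309.7]]]
```

The blue lid is held level 10 cm up. The white lid's lower edge (rows 313 and 309) matches the seated prediction (313.3 and 309.7).

```bash
python3 -c "
from rig import env;print(env.hand_in())"
```

```text
the job is handed in; nothing more can be done
None
```

The job is done and handed in at about 33 s: both spare pots are upright in the empty pockets, the white inner lid is seated on the box, and the arm is holding the blue outer lid level 10 cm above it.

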